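# Index the ornament stand by one hole

### The job

The round painting stand carries a half-painted glass ornament and is locked by its spring plunger, the black dished pad near its rim. With the fingertips press the pad down until the pin leaves its hole, turn the stand clockwise (seen from above) with the pad to the next hole, and let the plunger spring up so that it locks there, then move clear. Do not touch the ornament, force the stand while it is locked, or disturb or lift the other things on the table.

Things in the scene. Friction and masses are not known exactly. Their poses are not given: they have to be found in the camera images.
- stand: the fixed stand: grey base disc 356 mm across, carrying on posts a fixed steel ring (about 280 to 350 mm across, top 50 mm, underside 44 mm above the work surface) with six through holes 16 mm wide, 60 deg apart. Origin under its centre, on the turntable's axis; at the start the plunger's pad lies towards its -x.
- turntable (a joint): angle of the round aluminium turntable (272 mm across, top 60 mm above the work surface) about its upright axis, rad: 0 at the start hole, positive clockwise seen from above; the next hole is at 1.047. Turns with light friction (about 0.12 N m) and stays where it is left. Locked, it has about 1 deg of play each way.
- plunger (a joint): how far the spring plunger is pressed down, m: 0 up, 0.014 at its stop; 3.5 N moves it, 9 N at the stop. It rides on the turntable. Its 11 mm round-ended pin, 157 mm from the axis, points up into the ring's holes from beneath: pressed over 9 mm it is clear of the ring; let go between holes it rides under the ring at about 9 mm; within about 1 deg of a hole it springs up to 0 and locks.
- pad (a point): centre of the floor of the plunger's dished black pad, the upper face that is pressed; 115 mm from the turntable's axis, 93 mm above the work surface when up. The dish is 54 mm across inside, 62 mm outside, with a rim 10 mm above its floor that keeps the fingertips in while they push it round. z up.
- hub (a point): point on the turntable's axis at the height of its top face (60 mm above the work surface). z up.
- next_hole (a point): centre of the next hole clockwise of the start, at the ring's top face, 157 mm from the axis, 60 deg from the starting direction of the pad. The pin's tip must end in it, which puts the pad on the line from the axis to this hole.
- seat (a point): point on the turntable's axis, 105 mm above the work surface: where the centre of the seated ornament's ball belongs.
- ornament_mid (a point): centre of the ball of the glass ornament that sits loose in the rubber seat ring in the middle of the turntable: red ball 80 mm across with gold lines and an 11 mm red tube standing up on top, its tip 93 mm above the ball's centre. 40 to 85 g. z along the tube. Not to be touched.
- spare_a: spare ornament like the one on the stand, sitting in a hole of the wooden board to one side; origin at the bottom of its ball. Leave alone.
- spare_b: second spare ornament in the same board; origin at the bottom of its ball. Leave alone.
- jar: small glass jar, 50 mm across, 50 mm high, beside the stand; origin under its centre. Leave alone.
- brush: paint brush 170 mm long lying beside the stand, along its x. Leave alone.
- bottle: clear bottle 48 mm across, 120 mm high; origin under its centre. Leave alone.
- cup: white cup 60 mm across, 60 mm high; origin under its centre. Leave alone.
- tape: roll of paper tape, 80 mm across, 24 mm high; origin under its centre. Leave alone.
There are look-alikes about, which are no part of the job. Leave any blue look-alike of the part that bears ornament_mid alone.

How it is judged (in metres and radians):
On the way, in this order (a step that is already met when the one before it is completed fails the run):
1. the plunger is pressed in by the fingers, at the starting hole (value of joint plunger above 0.008 m and value of joint turntable between -0.2 and 0.2 rad and contact force between the fingers and plunger above 1 N), for 0.05 s.
2. the turntable is on its way to the next hole, pushed by the fingers on the plunger's pad (value of joint turntable between 0.4 and 1 rad and value of joint plunger above 0.006 m and contact force between the fingers and plunger above 0.3 N), for 0.05 s.
At the end, for the whole second after the job is handed in: The turntable stands at the next hole clockwise (60 deg from the start, within 2.5 deg) and still, the plunger has sprung up (less than 3 mm pressed) with its pin in that hole, and the ornament sits in its seat (within 8 mm) with its tube upright (within 14 deg) (value of joint turntable between 1.002 and 1.092 rad and value of joint plunger below 0.003 m and velocity of joint turntable between -0.05 and 0.05 rad/s and distance between ornament_mid and seat below 0.008 m and angle between ornament_mid's own z axis and vertical below 0.25 rad); the robot touches nothing.
It fails at once if the ornament is touched by the robot (contact force between any of the fingers, the arm and ornament above 0.3 N).
It fails at once if the ornament is lifted or knocked out of its seat (distance between ornament_mid and seat above 0.012 m).
It fails at once if the turntable is forced round with its pin not withdrawn ((value of joint turntable between 0.12 and 0.9 rad and value of joint plunger below 0.005 m) or (value of joint turntable between -0.9 and -0.12 rad and value of joint plunger below 0.005 m)).
It fails at once if another thing on the table is moved or lifted (distance of any of spare_a, spare_b, jar, brush, bottle, cup, tape from where it was at the start of the episode above 0.025 m).
It also fails if it takes over 35 s, if anything falls off the work surface, if the arm or the gripper's body presses on something with over 40 N, if the wrist force passes 120 N, or if a joint passes its speed limit or range.

### The arm

A 6-joint arm with a two-finger parallel gripper is mounted at the origin on the work surface. World frame = base frame: x ahead of the robot, y to its left, z up, the work surface at z = 0. Lengths are in mm, angles in rad, forces in N, time in s.
With the tool pointing down it reaches from about 350 to 975 mm from the base axis. Payload 7.1 kg.
Tool frame: the origin (TCP) lies midway between the tips of the shut fingers; the grasp point (between the pads) lies 19 mm behind it (ctrl.tcp_to_grasp is the distance from the TCP to the grasp point, in mm); z points along the fingers, y is the line along which they close (so a half turn about z gives the same grasp; the last joint's range is limited). The gripper opens to 88 mm and grips with 3 to 60 N. Pads are 20 mm wide; open, the fingers measure 115 mm over their backs; the gripper's body (75 mm by 178 mm) begins 61 mm behind the grasp point.
Start: joints at [1.143, 0.423, 1.63, -0, 1.089, -0.019], TCP at [248.41, 573.495, 222.675] pointing down, gripper open.
Joint ranges: [-3, 3], [-0.9, 2.11], [0.09, 2.58], [-1.31, 4.45], [0.11, 2.69], [-2.54, 2.54]. Speed limits (rad/s): [2.39, 2.39, 3.01, 3.14, 3.14, 3.14].

### API

Orientations are given as a rotation vector (axis times angle).
In Python, from workcell import get_obs, cams, ticket, boxes_of, ctrl gives the robot as it stands.
- The arm moves only by the shell command python3 -m creep 'ROWS' [OPENING]. ROWS is JSON, one flat list of numbers, 4 for each row, row after row: the shift along the world's x, y, z in m, then the turn about the world's z in rad. In form: [tx, ty, tz, spin, tx, ty, tz, spin, ...]. A call has 1 to 10 rows; each row is the pose to reach, as a shift and turn from the pose commanded when the call began; what a row does not reach only later rows make up. A row lasts 1/12 s, in which the tool goes at most 41.7 mm and 7.16 degrees, less where a joint would pass 70% of its speed; a pose out of reach is approached as far as the arm can. A call with a gripper value outside its range is refused whole. OPENING is the opening, from 0 (shut) to 1 (fully open), set as the call begins (- or left out, the last holds). The fingers move at their own pace and stop on an object; the grip force is fixed at half the most. Time passes only in rows, so rows that repeat a pose let the fingers close. It gives the time, the measured TCP pose, the force, the opening and the grip force at its end, in the units of the state.
- get_obs(): the state, without advancing time (a new reading comes with each control period).
- cams.get_image(name): name is "scene" or "top" or "wrist"; returns (picture, depth): 480x640x3 uint8, red, green, blue; 480x640 float32, mm along the optical axis (not along the pixel's ray), 0 where there is no reading.
- cams.get_calibration(name): a dict with "mtx" (3x3 intrinsics, pixels), "D" ([k1, k2, p1, p2, k3] as OpenCV has them; the pictures are not rectified), "R" (3x3) and "t" (3): a world point X has camera coordinates R X + t; the wrist camera has in their place "mount" (4x4, takes a point from camera to tool coordinates, whose origin is the TCP and whose axes are the flange's). Camera axes: x right, y down, z forward; pixel columns grow to the right and rows downward; lengths in mm; the calibration is good to about 2 mm. A picture is of the moment at which its call begins: read the wrist's pose just before it. get_calibration takes no time and is no camera call.
- ticket.close_job(): hands the job in; it is judged then, once.
Trained networks look in the newest picture that a camera, given by its name, has taken for a name from the list of things; names that differ only in an ending like _2 or _b are one class to them, and where a whole thing is asked for, a point or a joint stands for the part that bears it (a point fixed in the world has none). Each returns a list of dicts, best first, with "score" (0 to 1); they miss things now and then, are a little off and sometimes report something else, mostly with a low value. They report only what shows in the picture. A call takes as long as a camera call. They do not tell look-alikes from the thing itself.
- boxes_of(camera, target): "centre" ([column, row] in pixels, amid what is visible of it).
The state is a dict: "t": time; "qpos": joint angles; "qvel": joint speeds; "joint_torque": joint torques, N m; "ee_pos": TCP position; "orientation": TCP orientation; "ft_force": force on the tool from outside, world axes, zero at the start; "moment": the same for the moment, N m; "width": finger opening in mm; "grasp_force": force on a finger pad.
Only numpy, scipy, OpenCV 4.12 (cv2) and the standard library are available. Lean on these libraries where they do the work, as an engineer would, in place of code of your own. Each camera call takes 0.05 s, during which the arm holds its last target. There are 200 camera calls.

## Working session

There is one attempt and no reset: what is moved stays moved. The work goes in short steps, Python scripts to look and compute and a shell command to move; the robot and the scene stay as the last step left them, time stands still between calls to the robot, and variables do not carry over. Pictures are saved under pics/ and viewed, at most 10 in all, crops included, and the job is handed in when it is done.

```bash
mkdir -p pics; cat > h.py <<'E'
import numpy as np, cv2
from workcell import get_obs, cams, ticket, boxes_of, ctrl
from scipy.spatial.transform import Rotation as Ro
def snap(cam,fn=None):
    o=get_obs(); im,d=cams.get_image(cam)
    if fn: cv2.imwrite('pics/'+fn,im[:,:,::-1])
    return im,d,o
def pose(cam,o):
    c=cams.get_calibration(cam)
    if 'R' in c: R=np.array(c['R']);t=np.array(c['t']).ravel(); return c,R.T,-R.T@t
    M=np.array(c['mount']);Rt=Ro.from_rotvec(o['orientation']).as_matrix()
    return c,Rt@M[:3,:3],Rt@M[:3,3]+np.array(o['ee_pos'])
def ray(cam,px,o):
    c,R,C=pose(cam,o)
    n=cv2.undistortPoints(np.array([[px]],float),np.array(c['mtx']),np.array(c['D']))[0,0]
    return C,R@np.array([n[0],n[1],1.])
def atz(cam,px,z,o):
    C,v=ray(cam,px,o); return C+v*(z-C[2])/v[2]
def atd(cam,px,d,o):
    C,v=ray(cam,px,o); u,w=map(int,px); return C+v*np.median(d[max(w-2,0):w+3,max(u-2,0):u+3])
E
python3 - <<'E'
from h import *
for cam in ('top','scene'):
    im,d,o=snap(cam,cam+'0.png')
    for n in ('stand','pad','turntable','ornament_mid','next_hole','jar','bottle','cup','tape','brush'):
        for b in boxes_of(cam,n)[:3]: print(cam,n,round(b['score'],2),np.round(b['centre']),np.round(atd(cam,b['centre'],d,o)))
print(get_obs())
E
```

```text
top stand 0.62 [304. 224.] [561.  -0. 112.]
top pad 0.63 [318. 253.] [476. -39.  94.]
top turntable 0.73 [298. 228.] [561.  20.  58.]
top ornament_mid 0.74 [312. 248.] [492. -24.  92.]
top ornament_mid 0.67 [306. 210.] [595.  -5. 146.]
top ornament_mid 0.63 [195. 185.] [690. 337.  77.]
top next_hole 0.94 [301. 225.] [560.  10. 110.]
top jar 0.6 [144. 307.] [318. 468.  89.]
top jar 0.59 [156. 256.] [482. 468.  -1.]
top jar 0.55 [194. 221.] [584. 341.  49.]
top bottle 0.73 [301. 225.] [560.   9. 110.]
top bottle 0.57 [144. 308.] [316. 468.  86.]
top cup 0.53 [154. 225.] [580. 478.   5.]
top tape 0.56 [153. 255.] [483. 471.  13.]
top tape 0.39 [477. 255.] [ 472. -516.   89.]
top brush 0.79 [429. 234.] [ 550. -390.   17.]
top brush 0.71 [146. 308.] [317. 465.  83.]
scene stand 0.76 [323. 282.] [652.  -6.  57.]
scene pad 0.63 [298. 230.] [490. -35.  92.]
scene turntable 0.63 [320. 273.] [626.  -9.  61.]
scene ornament_mid 0.89 [422. 220.] [491. 304.  65.]
scene ornament_mid 0.71 [468. 279.] [726. 329.  69.]
scene ornament_mid 0.48 [300. 226.] [474. -26.  90.]
scene next_hole 0.82 [323. 28
[... 363 characters left out ...]
4. 273.] [629.  -0.  63.]
{'t': 1.1, 'qpos': array([ 1.14297316e+00,  4.23105510e-01,  1.62991134e+00,  3.31132759e-05,
        1.08862186e+00, -1.89746542e-02]), 'qvel': array([-0.00143779,  0.0021097 , -0.00086352, -0.00086717,  0.00024792,
        0.00077377]), 'joint_torque': array([ 1.80203911e-03, -5.44575155e+01, -2.74052685e+01,  6.47236244e-02,
        1.68362207e-02, -9.15002687e-06]), 'ee_pos': array([248.41165839, 573.47972221, 222.66715558]), 'orientation': array([-6.37769850e-01, -3.07613559e+00,  6.03299701e-05]), 'ft_force': array([ 0.19265675, -0.4431314 ,  0.11120727]), 'moment': array([-0.03507873, -0.00354603, -0.05210351]), 'grasp_force': 0.0, 'width': 87.73261652353993}
```

View pics/top0.png

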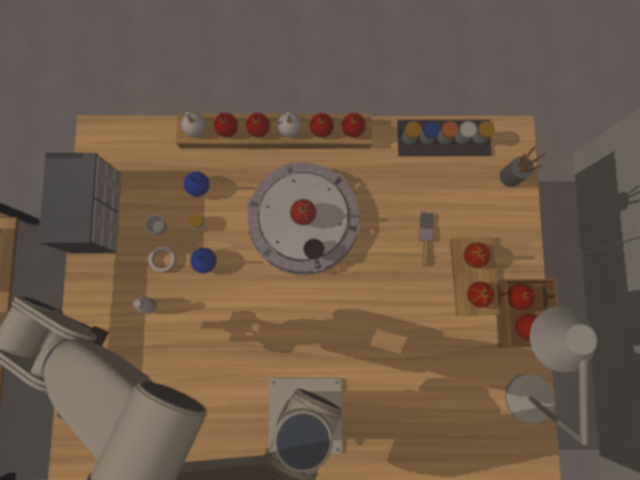

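View pics/scene0.png

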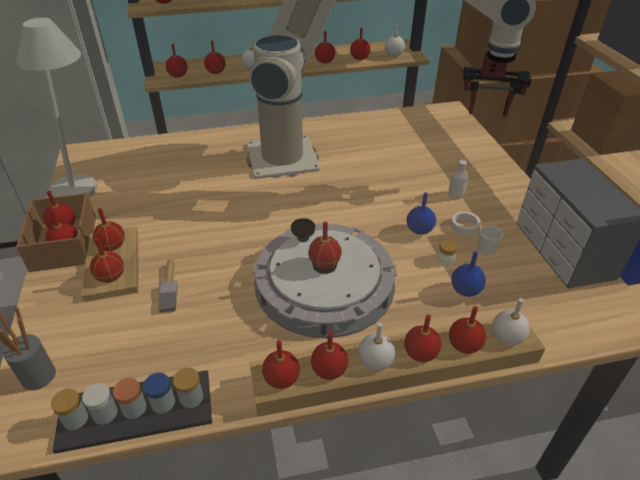

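The top view shows the stand's hub near (303,215) and the pad at (314,248). Clockwise takes the pad to the image's left, which is +y. The scene view agrees: pad at (303,230), and the red ornament is on the stand with the blue ones off to the side. Next I'll fit the geometry from depth.

```bash
python3 - <<'E'
from h import *
from scipy.optimize import least_squares
for cam in ('top','scene'):
    im,d,o=snap(cam)
    c,R,C=pose(cam,o)
    v,u=np.mgrid[0:480,0:640]; n=cv2.undistortPoints(np.stack([u,v],-1).reshape(-1,1,2).astype(float),np.array(c['mtx']),np.array(c['D']))[:,0]
    P=C+(np.c_[n,np.ones(len(n))]*d.reshape(-1,1))@R.T
    P=P[d.ravel()>0]; col=im.reshape(-1,3)[d.ravel()>0].astype(int)
    near=np.hypot(P[:,0]-590,P[:,1])<200
    m=near&(P[:,2]>40)&(P[:,2]<68)
    pts=P[m][:,:2].astype(np.float32); print(cam,cv2.minEnclosingCircle(cv2.convexHull(pts)),m.sum(),np.median(P[m][:,2]))
    hull=cv2.convexHull(pts)[:,0]
    f=least_squares(lambda p:np.hypot(*(hull-p[:2]).T)-p[2],[590,0,170],loss='soft_l1'); print('hull fit',f.x)
    k=near&(P[:,2]>80)&(P[:,2]<112)&(col.max(1)<70)&(np.hypot(P[:,0]-478,P[:,1]+30)<50)
    q=P[k]; print('pad',k.sum(),q.mean(0),q.min(0),q.max(0),cv2.minEnclosingCircle(q[:,:2].astype(np.float32)))
    r=near&(P[:,2]>150)&(P[:,2]<205)&(col[:,0]>1.5*col[:,1]); print('tube',r.sum(),P[r].mean(0) if r.any() else '',P[r].max(0) if r.any() else '')
E
```

```text
top ((599.2544555664062, 4.158777713775635), 177.8175048828125) 8036 56.59972604181985
hull fit [600.35756344   4.39656589 173.93102411]
pad 301 [489.19585955 -28.0986413   93.95424514] [459.90776177 -55.60038684  84.25434664] [516.76403299   0.82136794 110.21967768] ((487.745849609375, -27.5432071685791), 30.503747940063477)
tube 28 [597.12318229   4.21355041 180.96863238] [603.41425785  14.7254873  199.57895636]
scene ((600.4515380859375, 8.888689041137695), 179.1516876220703) 9404 57.69576541654948
hull fit [599.88524387   8.94144883 175.38468824]
pad 364 [489.46375964 -23.37232121  95.5672694 ] [458.2117097  -53.86521412  85.63301478] [525.25147671   5.90183608 106.96912743] ((491.9132385253906, -23.245052337646484), 33.99905014038086)
tube 78 [603.21498756   7.69409822 177.24968407] [608.04932131  13.21497472 197.60511927]
```

```bash
python3 -m creep '[0.016,-0.038,0,0.07,0.032,-0.076,0,0.14,0.048,-0.114,0,0.21,0.064,-0.152,0,0.28,0.080,-0.190,0,0.35,0.095,-0.228,0,0.42,0.110,-0.266,0,0.49,0.124,-0.304,0,0.56,0.138,-0.342,0,0.62,0.152,-0.380,0,0.68]' 0 && python3 -m creep '[0.014,-0.035,0,0,0.028,-0.070,0,0,0.042,-0.105,0,0,0.056,-0.140,0,0,0.070,-0.175,0,0,0.080,-0.205,0,0,0.088,-0.219,0,0,0.088,-0.219,0,0,0.088,-0.219,0,0,0.088,-0.219,0,0]'
python3 - <<'E'
from h import *
im,d,o=snap('wrist','w1.png'); print(o['t'],o['ee_pos'],o['orientation'],o['ft_force'],o['width'])
for n in ('pad','plunger','turntable'):
    for b in boxes_of('wrist',n)[:2]: print(n,b['score'],b['centre'],atd('wrist',b['centre'],d,o),atz('wrist',b['centre'],93,o))
E
```

```text
t: 2.03
ee_pos: [400.8, 191.7, 223.0]
orientation: [-0.43, 3.111, 0.0]
ft_force: [0.2, 0.3, 0.0]
width: 24.7
grasp_force: 0.0
t: 2.87
ee_pos: [487.9, -24.9, 222.5]
orientation: [0.425, -3.112, -0.001]
ft_force: [-0.1, 1.1, 0.7]
width: 0.3
grasp_force: 0.0
2.8667 [487.8686749  -24.94063221 222.52530441] [ 4.24513492e-01 -3.11216230e+00 -6.16384369e-04] [-0.09153297  1.05243021  0.73288451] 0.34148392854625775
pad 0.73 [327.7, 234.4] [486.32292394 -25.93191731  93.66410768] [486.49223107 -25.88608895  93.        ]
plunger 0.83 [327.8, 234.1] [486.1001175  -25.91761901  93.60124324] [486.25290488 -25.87610827  93.        ]
turntable 0.74 [329.2, 281.6] [518.27527966 -15.93007405 102.90710041] [522.00653828 -14.87255121  93.        ]
turntable 0.35 [328.7, 236.8] [487.8594048  -24.74421851  93.7609623 ] [488.05748492 -24.68858424  93.        ]
```

View pics/w1.png

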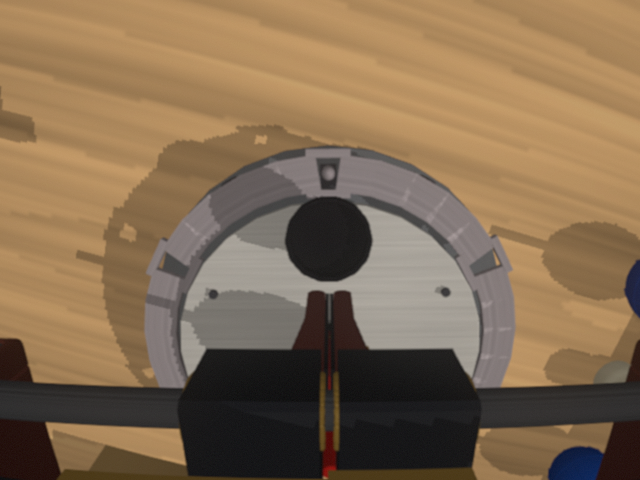

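The wrist view shows the pad at (328,238), the pin in its start hole at (328,172), and the next clockwise hole at (488,260), on the +y side. The fingers are shut and tangential.

```bash
python3 - <<'E'
from h import *
o=get_obs()
for p,z in (((328.5,239),103),((328,174),50),((488,260),50),((172,262),50)): print(atz('wrist',p,z,o))
a,b,c=[atz('wrist',p,50,o)[:2] for p in ((328,174),(488,260),(172,262))]
from scipy.optimize import least_squares
f=least_squares(lambda x:[np.hypot(*(x-q))-157 for q in (a,b,c)],[600,6]);h=f.x;print(h,f.fun)
for q in (a,b,c): print(np.degrees(np.arctan2(*(q-h)[::-1])))
E
```

```text
[487.36927051 -24.68869821 103.        ]
[448.90198503 -35.84572826  50.        ]
[482.28195204 118.40051869  50.        ]
[ 558.17925295 -146.75642538   50.        ]
[597.1519438    7.85294851] [-2.44378166  2.4235876   2.44569334]
-163.5764071887438
136.09852207231197
-104.14792126025739
```

```bash
python3 -m creep '[0,0,-0.035,0,0,0,-0.070,0,0,0,-0.100,0,0,0,-0.118,0,0,0,-0.124,0,0,0,-0.130,0,0,0,-0.136,0,0,0,-0.1415,0,0,0,-0.1415,0,0,0,-0.1415,0]'
```

```text
t: 3.9
ee_pos: [488.4, -25.4, 82.2]
orientation: [-0.425, 3.113, -0.0]
ft_force: [-3.9, -0.0, 8.4]
width: 0.3
grasp_force: 3.9
```

```bash
python3 -m creep '[-0.0016,0.0062,0,-0.056,-0.0028,0.0121,0,-0.108,-0.0039,0.0201,0,-0.178,-0.0045,0.0301,0,-0.265,-0.0043,0.0401,0,-0.353,-0.0031,0.0501,0,-0.44,-0.0011,0.0599,0,-0.527,-0.0011,0.0599,0,-0.527,-0.0011,0.0599,0,-0.527]'
python3 - <<'E'
from h import *
im,d,o=snap('wrist','w2.png'); print(o['t'],o['ee_pos'],o['ft_force'])
for n in ('pad','plunger'):
    for b in boxes_of('wrist',n)[:2]: print(n,b['score'],b['centre'],atz('wrist',b['centre'],90,o))
E
```

```text
t: 4.65
ee_pos: [488.7, 35.4, 83.0]
orientation: [0.399, 3.113, 0.001]
ft_force: [-2.3, 0.7, 7.0]
width: 0.7
grasp_force: 3.7
4.65 [488.66985589  35.35969668  82.97904252] [-2.29633257  0.74770153  6.9861521 ]
pad 0.71 [328.3, 291.3] [475.29792397  38.70408157  90.        ]
plunger 0.77 [325.9, 294.6] [476.46213403  37.38374807  90.        ]
```

View pics/w2.png

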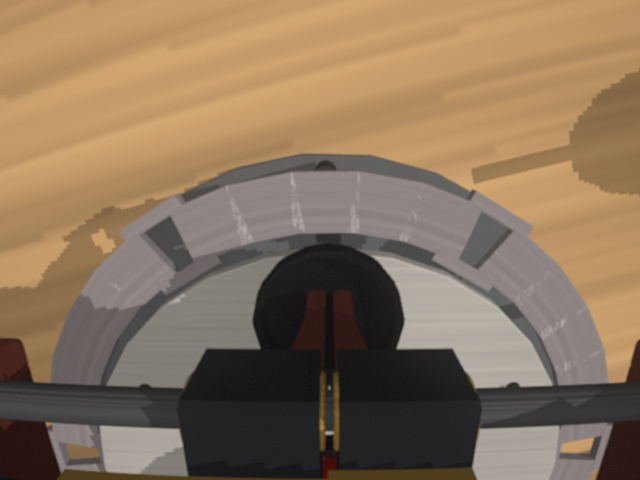

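The stand turned about 30° with the pad. The holes at (168,242) and (487,240) lie symmetric about the pad at (328,310). Now the second half.

```bash
python3 -m creep '[0.0035,0.0115,-0.001,-0.105,0.0082,0.0226,-0.001,-0.209,0.0141,0.0331,-0.001,-0.314,0.021,0.043,-0.001,-0.419,0.0261,0.0491,-0.001,-0.489,0.0286,0.0518,-0.001,-0.52,0.0286,0.0518,-0.001,-0.52,0.0286,0.0518,-0.001,-0.52]'
python3 - <<'E'
from h import *
im,d,o=snap('wrist','w3.png'); print(o['t'],o['ee_pos'],o['ft_force'])
E
```

```text
t: 5.47
ee_pos: [518.4, 87.2, 82.5]
orientation: [1.186, 2.904, 0.005]
ft_force: [-0.5, 0.7, 8.8]
width: 0.7
grasp_force: 3.8
5.4667 [518.35426235  87.23245998  82.45507816] [-0.45027708  0.70603471  8.82345909]
```

View pics/w3.png

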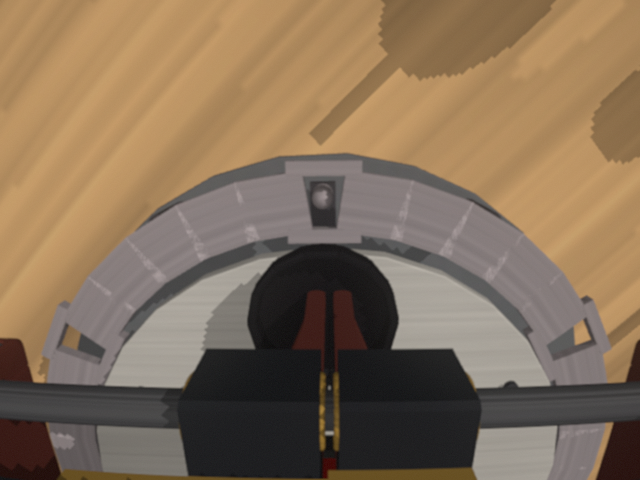

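The pin shows in the next hole at (322,195), with the hole's centre at about (325,200). It is roughly 1 mm off, inside the play, so I'll release straight up.

```bash
python3 -m creep '[0,0,0.004,0,0,0,0.008,0,0,0,0.012,0,0,0,0.020,0,0,0,0.035,0,0,0,0.060,0,0,0,0.095,0,0,0,0.130,0,0,0,0.130,0,0,0,0.130,0]'
python3 - <<'E'
from h import *
im,d,o=snap('wrist','w4.png'); print(o['t'],o['ee_pos'],o['ft_force'])
for b in boxes_of('wrist','pad')[:2]: print(b['score'],b['centre'],atd('wrist',b['centre'],d,o),atz('wrist',b['centre'],93,o))
E
```

```text
t: 6.35
ee_pos: [517.3, 86.4, 212.9]
orientation: [1.186, 2.904, 0.004]
ft_force: [0.1, -0.2, -0.2]
width: 0.1
grasp_force: 0.0
6.35 [517.31153224  86.38787088 212.86942824] [ 0.08748404 -0.15455873 -0.15203425]
```

View pics/w4.png

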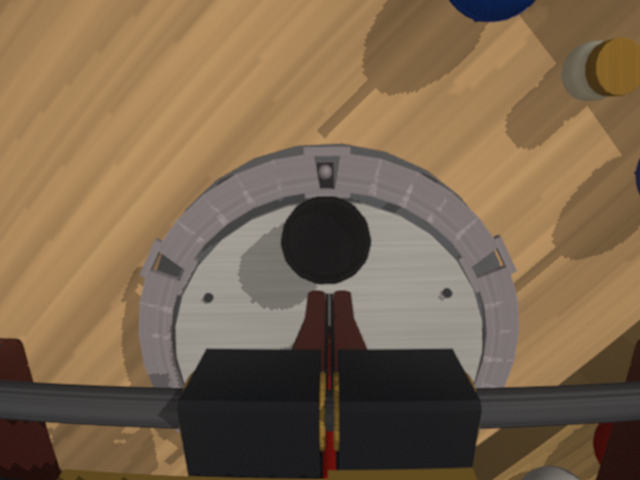

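The pin sits in the hole at (326,172) and the pad is at (326,240), much as at the start. I'll check the pad-floor height, the turntable angle and the ornament by depth.

```bash
python3 - <<'E'
from h import *
im,d,o=snap('wrist')
print('floor',atd('wrist',(326,238),d,o)); p=atz('wrist',(326,240.5),103,o);print(p,np.degrees(np.arctan2(p[1]-6.5,p[0]-599)))
im,d,o=snap('scene')
for b in boxes_of('scene','ornament_mid')[:4]: print(b)
c,R,C=pose('scene',o)
v,u=np.mgrid[200:280,290:350]; u=u.ravel();v=v.ravel()
P=np.array([C+ray('scene',(a,b),o)[1]*d[b,a] for a,b in zip(u,v)]);col=im[v,u].astype(int)
r=(P[:,2]>150)&(P[:,2]<205)&(col[:,0]>1.5*col[:,1])&(abs(P[:,0]-600)<30); print('tube',r.sum(),P[r].mean(0),P[r].max(0))
E
```

```text
floor [512.05069109  86.63996745  93.40015644]
[511.48529274  87.27724904 103.        ] 137.2925747115003
{'centre': [419.3, 220.3], 'score': 0.94}
{'centre': [470.5, 281.9], 'score': 0.9}
{'centre': [325.3, 249.8], 'score': 0.56}
{'centre': [329.9, 272.8], 'score': 0.25}Traceback (most recent call last):
  File "<stdin>", line 8, in <module>
  File "h.py", line 14, in ray
    c,R,C=pose(cam,o)
          ~~~~^^^^^^^
  File "h.py", line 9, in pose
    c=cams.get_calibration(cam)
ValueError: time passes only in moves, steps and waits
```

```bash
python3 -c "
from workcell import ticket; print(ticket.close_job())"
```

```text
the job is handed in; nothing more can be done
None
```

The stand is turned clockwise to the next hole and the plunger has sprung up and locked there (pad floor measured 93 mm, pin visible in the hole); the arm is clear at 213 mm and the job is handed in, with no verdict returned and the ornament's final position only seen in place, not measured.

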